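# Rock the culture flask, then hold it over the bottom reader

## Task

Pick up the flat culture flask and, in the air on its own side of the tube rack, tip it cap end up to about 35 degrees, hold that for a moment and bring it back level. Then carry it over the rack to the reader without touching the tubes, and finish still holding it still, level, about a centimetre above the glass window, centred on it and with its long side along the window's long side, never touching the reader. Leave everything else where it stands.

Things in the scene. Friction and masses are not known exactly. Their poses are not given: they have to be found in the camera images.
- flask: Frosted flat culture flask lying on its broad side: box body 64 (x) x 46 (y) x 28 (z) mm, tapering at +x to a neck with a white round screw cap (26 mm across, its axis 14 mm above the underside) that ends 70 mm from the origin. About 0.1 kg. Origin: centre of the box body's underside; x towards the cap, z up. At the start the cap points away from the robot, give or take 30 degrees.
- window (a point): Centre of the reader's glass window, on the glass surface, about 51 mm above the bench. The window is 72 (x) x 50 (y) mm, level, in a dark flush frame 84 x 60 mm; x is its long direction, z up. The flask may lie along it either way round.
- reader: White low bench instrument, fixed, 200 (x) x 170 (y) mm, flat top 50 mm above the bench; a grey console strip across its +x end (56 to 94 mm from the origin) rises to 62 mm. Origin: centre of its footprint on the bench; window centre at x = -25 mm, y = 0. It stands on the other side of the rack from the flask.
- rack: Grey grid rack full of upright red-capped tubes, loose, all one piece, 250 (x) x 95 (y) mm, tube tops 103 mm above the bench. Origin: centre of its footprint on the bench; long side x runs roughly away from the robot, so that y points across it.
- bottle: Bystander: small round jar with black cap, 36 mm diameter, 65 mm high, at the far side of the bench. Origin: centre of its underside.
- jar: Bystander: small round jar with white cap, 40 mm diameter, 48 mm high, at the far side. Origin: centre of its underside.
- plate: Bystander: clear 96-well plate, 85 (x) x 127 (y) x 15 mm, flat on the bench at the far side. Origin: centre of its underside.
There are look-alikes about, which are no part of the job. Of the things like the flask, leave any that is green; of the rest the smaller one is meant.

How it is judged (in metres and radians):
On the way, in this order (a step that is already met when the one before it is completed fails the run):
1. the flask, held clear of the bench on its own side of the rack, is tipped cap end up to 35 degrees, give or take 9 (contact force between the fingers and flask above 0.5 N and (y of flask in the frame of rack above 0.1 m or y of flask in the frame of rack below -0.1 m) and height (world z) of flask above 0.05 m and angle between flask's own x axis and vertical between 0.803 and 1.117 rad), for 0.3 s.
2. still on its own side of the rack, the flask is held level again, within 7 degrees (contact force between the fingers and flask above 0.5 N and (y of flask in the frame of rack above 0.1 m or y of flask in the frame of rack below -0.1 m) and angle between flask's own z axis and vertical below 0.122 rad), for 0.2 s.
3. the flask is carried over the rack (contact force between the fingers and flask above 0.5 N and height (world z) of flask above 0.1 m and y of flask in the frame of rack between -0.04 and 0.04 m and x of flask in the frame of rack between -0.16 and 0.16 m), for 0.04 s.
At the end, for the whole second after the job is handed in: The fingers still hold the flask still (under 15 mm/s), underside 4 to 18 mm above the glass, centre within 8 mm of the window's centre, level within 5 degrees, long axis within 6 degrees of the window's (either way round); neither flask nor robot touches the reader (contact force between the fingers and flask above 0.5 N and horizontal distance between flask and window below 0.008 m and z of flask in the frame of window between 0.004 and 0.018 m and angle between flask's own z axis and vertical below 0.087 rad and angle between the x axis of flask and the x axis of window, either way round below 0.105 rad and linear speed of flask below 0.015 m/s and contact force between each of flask, the arm, the fingers and reader below 0.05 N); the arm keeps its last pose, push and grip.
It fails at once if the flask touches the reader (contact force between flask and reader above 0.3 N).
It fails at once if the robot touches the reader (contact force between any of the fingers, the arm and reader above 0.5 N).
It fails at once if the flask or the robot touches the rack or its tubes (contact force between flask and rack above 0.3 N or contact force between any of the fingers, the arm and rack above 0.5 N).
It fails at once if the rack or a bystander is shifted by more than 15 mm (distance of any of rack, bottle, jar, plate from where it was at the start of the episode above 0.015 m).
It fails at once if the flask is tipped more than 55 degrees (angle between flask's own z axis and vertical above 0.96 rad).
It also fails if it takes over 58 s, if anything falls off the work surface, if the arm or the gripper's body presses on something with over 40 N, if the wrist force passes 120 N, or if a joint passes its speed limit or range.

## Robot

A 6-joint arm with a two-finger parallel gripper is mounted at the origin on the work surface. World frame = base frame: x ahead of the robot, y to its left, z up, the work surface at z = 0. Lengths are in m, angles in degrees, forces in N, time in s.
With the tool pointing down it reaches from about 0.3 to 0.75 m from the base axis. Payload 8.5 kg.
Tool frame: the origin (TCP) lies midway between the tips of the shut fingers; the grasp point (between the pads) lies 19 mm behind it; z points along the fingers, y is the line along which they close (so a half turn about z gives the same grasp; the last joint's range is limited). The gripper opens to 85 mm and grips with 20 to 120 N. Pads are 22 mm wide; open, the fingers measure 114 mm over their backs; the gripper's body (76 mm by 85 mm) begins 54 mm behind the grasp point. The pads swing forward as they close: fully open they stand 13 mm farther back than shut.
Start: joints at [-87.68, 21.807, 74.336, -0, 83.858, -12.336], TCP at [0.139, -0.532, 0.231] pointing down, gripper open.
Joint ranges: [-178.18, 178.18], [-50.72, 133.34], [12.68, 142.11], [-81.47, 261.47], [9.98, 163.14], [-165.26, 165.26]. Speed limits (degrees/s): [136.94, 136.94, 180, 180, 180, 180].

## Interface

Orientations are given as a 3x3 rotation matrix whose columns are the frame's x, y, z axes.
In Python, from rig import env gives the robot as it stands. The module is installed in compiled form; this text tells all that it offers.
- The arm moves only by the tool jog_arm, never from a script. Its argument "targets" is a list of rows, each a list of 6 numbers: the shift along the tool's x, y, z in cm, then the turn, a rotation vector about the tool's x, y, z in degrees. A call has 1 to 8 rows; each row is the pose to reach, as a shift and turn from the pose commanded when the call began, along the tool's axes at that moment; what a row does not reach only later rows make up. A row lasts 1/12 s, in which the tool goes at most 41.7 mm and 7.16 degrees, less where a joint would pass 70% of its speed; a pose out of reach is approached as far as the arm can. A call with a gripper value outside its range is refused whole. "hand" is the opening, from 0 (shut) to 1 (fully open), set as the call begins (left out, the last holds). The fingers move at their own pace and stop on an object; "newtons" is the grip in N (left out, the last holds). Time passes only in rows, so rows that repeat a pose let the fingers close. It gives the time, the measured TCP pose, the force, the opening and the grip force at its end, in the units of the state.
- env.observe(): the state, without advancing time (a new reading comes with each control period).
- env.get_image(name): name is "scene" or "top"; returns a dict with "frame" (480x640x3 uint8, red, green, blue), "depth" (480x640 float32, m along the optical axis (not along the pixel's ray), 0 where there is no reading), "fovy" (degrees; the focal length in pixels is half the picture's height over the tangent of half this angle, whatever the lens; pixels are square), "cx", "cy" (the principal point, pixels), "cam_to_world" (4x4, takes a point from camera to world coordinates). Camera axes: x right, y down, z forward; pixel columns grow to the right and rows downward; lengths in m; the calibration is good to about 2 mm. A picture is of the moment at which its call begins.
- env.close_job(): hands the job in; it is judged then, once.
Trained networks look in the newest picture that a camera, given by its name, has taken for a name from the list of things; names that differ only in an ending like _2 or _b are one class to them, and where a whole thing is asked for, a point or a joint stands for the part that bears it (a point fixed in the world has none). Each returns a list of dicts, best first, with "score" (0 to 1); they miss things now and then, are a little off and sometimes report something else, mostly with a low value. They report only what shows in the picture. A call takes as long as a camera call. They do not tell look-alikes from the thing itself.
- env.regions_of(camera, target): "pixels" (480x640 bool, what is visible of it) and "point" ([row, column] in pixels, amid what is visible of it).
The state is a dict: "time_s": time; "q": joint angles; "qvel": joint speeds; "joint_efforts": joint torques, N m; "position": TCP position; "tool_rot": TCP orientation; "ft_force": force on the tool from outside, world axes, zero at the start; "wrist_torque": the same for the moment, N m; "grip_width": finger opening in m; "gripper_force": force on a finger pad.
Only numpy, scipy, OpenCV 4.12 (cv2) and the standard library are available. Lean on these libraries where they do the work, as an engineer would, in place of code of your own. Each camera call takes 0.05 s, during which the arm holds its last target. There are 200 camera calls.

## Working session

There is one attempt and no reset: what is moved stays moved. The work goes in short steps, Python scripts to look and compute and a tool call to move; the robot and the scene stay as the last step left them, time stands still between calls to the robot, and variables do not carry over. Pictures are saved under pics/ and viewed, at most 10 in all, crops included, and the job is handed in when it is done.

Besides the shell and the picture viewer there is one more tool, called as name(argument=value, ...) on one line, values as JSON. jog_arm: Moves the arm, as the interface text tells. Its arguments: {"type":"object","properties":{"targets":{"type":"array","items":{"type":"array","items":{"type":"number"}}},"hand":{"type":"number"},"newtons":{"type":"number"}},"required":["targets"]}

```bash
mkdir -p pics
cat > h.py <<'E'
import numpy as np, cv2
from rig import env
def cap(n,save=None):
    d=env.get_image(n)
    if save: cv2.imwrite(save,d['frame'][:,:,::-1])
    return d
def pts(d,mask=None):
    f=240/np.tan(np.radians(d['fovy'])/2); z=d['depth']
    v,u=np.mgrid[0:480,0:640]
    P=np.stack([(u-d['cx'])*z/f,(v-d['cy'])*z/f,z,np.ones_like(z)],-1)@np.array(d['cam_to_world']).T
    P=P[...,:3]
    if mask is None: return P
    return P[mask&(z>0)]
E
python3 - <<'E'
from h import *
for c in ['top','scene']:
    d=cap(c,f'pics/{c}0.png')
    print(c,d['fovy'],np.round(d['cam_to_world'],3).tolist())
    for t in ['flask','window','reader','rack','bottle','jar','plate']:
        for r in env.regions_of(c,t):
            p=pts(d,r['pixels']); 
            print(t,round(r['score'],2),np.round(r['point']),r['pixels'].sum(),np.round(np.median(p,0),3) if len(p) else None)
print(env.observe())
E
```

```text
top 56.857380935349376 [[-0.012, -0.99, 0.138, 0.515], [-1.0, 0.009, -0.024, -0.061], [0.022, -0.138, -0.99, 0.958], [0.0, 0.0, 0.0, 1.0]]
flask 0.83 [302. 480.] 1636 [ 0.5   -0.419  0.036]
flask 0.67 [212. 478.] 2067 [ 0.688 -0.417  0.04 ]
flask 0.6 [261. 411.] 917 [ 0.582 -0.28   0.028]
window 0.56 [289. 145.] 8883 [0.527 0.266 0.051]
window 0.42 [260. 413.] 965 [ 0.584 -0.28   0.027]
reader 0.97 [289. 148.] 8610 [0.527 0.266 0.051]
rack 0.92 [284. 290.] 5721 [ 0.539 -0.019  0.05 ]
bottle 0.91 [170. 335.] 321 [ 0.779 -0.119  0.064]
jar 0.55 [172. 285.] 343 [ 0.774 -0.014  0.047]
plate 0.96 [174. 203.] 2268 [0.781 0.163 0.015]
scene 51.70311360795352 [[-0.401, 0.671, -0.624, 1.328], [0.916, 0.285, -0.282, 0.24], [-0.011, -0.685, -0.728, 0.873], [0.0, 0.0, 0.0, 1.0]]
flask 0.97 [216. 174.] 1534 [ 0.701 -0.41   0.038]
flask 0.75 [170. 217.] 1024 [ 0.509 -0.416  0.034]
flask 0.62 [207. 248.] 646 [ 0.592 -0.275  0.026]
window 0.85 [258. 474.] 6108 [0.555 0.275 0.051]
reader 0.71 [257. 481.] 6177 [0.555 0.276 0.051]
rack 0.66 [220. 350.] 4843 [ 0.579 -0.012  0.064]
bottle 0.91 [283. 269.
[... 235 characters left out ...]
0475e+01, -1.23356646e+01]), 'qvel': array([ 0.06644932, -0.03687093, -0.02951871,  0.04042517, -0.05199452,
       -0.02532713]), 'joint_efforts': array([ 8.20289756e-07, -4.48299122e+01, -2.31453967e+01, -1.57787745e-04,
        5.00806109e-04,  7.27123705e-06]), 'position': array([ 0.13914511, -0.53208542,  0.23133181]), 'tool_rot': array([[ 9.67465506e-01,  2.53002953e-01, -1.38303648e-05],
       [ 2.53002953e-01, -9.67465506e-01, -1.04980811e-05],
       [-1.60364464e-05,  6.65740823e-06, -1.00000000e+00]]), 'ft_force': array([-0.5648653 , -0.19931001, -0.6523539 ]), 'wrist_torque': array([ 0.01813678, -0.04152681, -0.06067041]), 'gripper_force': 0.0, 'grip_width': 0.08513714121268351}
```

View pics/top0.png

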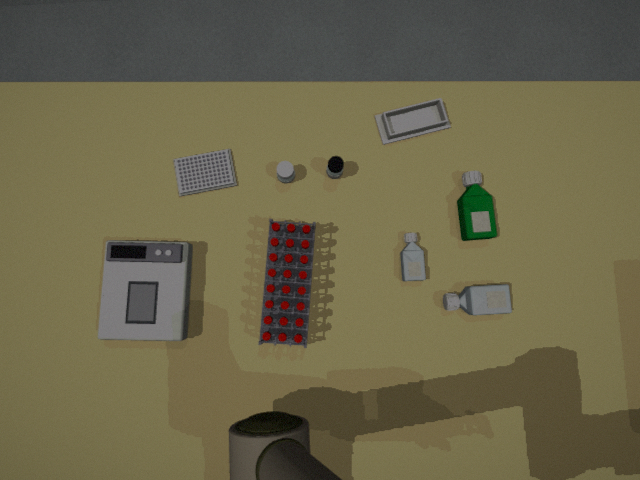

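Run:
```python
from h import *
a=cv2.imread('pics/top0.png')[180:340,370:540]; b=cv2.imread('pics/scene0.png')[140:270,120:290]
a=cv2.resize(a,(0,0),fx=2.3,fy=2.3,interpolation=2);b=cv2.resize(b,(a.shape[1],a.shape[0]))
cv2.imwrite('pics/crop.png',np.hstack([a,b]))
```

```text
(no output)
```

View pics/crop.png

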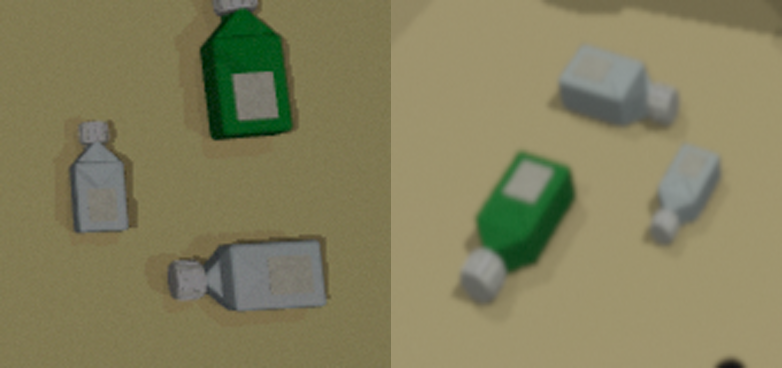

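The look-alikes are the green flask (row 210, col 478), the large clear flask (300, 480) and the small clear flask (261, 411). By the description I want the small clear one. Its cap points away from the robot, at (238, 411). The rack is at (284, 290) and the reader at (289, 145), with its window at (302, 142).

```bash
cat > fit.py <<'E'
from h import *
def rect(p):
    (c,s,a)=cv2.minAreaRect((p[:,:2]*1000).astype(np.float32)); return np.round(c,1),np.round(s,1),round(a,1)
def fitall(c):
    d=cap(c); P=pts(d); z=P[...,2]; ok=d['depth']>0
    def box(x0,x1,y0,y1,z0,z1): return ok&(P[...,0]>x0)&(P[...,0]<x1)&(P[...,1]>y0)&(P[...,1]<y1)&(z>z0)&(z<z1)
    return d,P,box
E
python3 - <<'E'
from fit import *
for c in ['top','scene']:
    d,P,box=fitall(c)
    print(c)
    print('bench z',np.median(P[box(.45,.55,-.25,-.15,-.02,.02)][:,2]))
    fl=P[box(.5,.68,-.34,-.22,.009,.05)]
    print('flask all',len(fl),rect(fl))
    tp=P[box(.5,.68,-.34,-.22,.024,.035)]; print('flask top',len(tp),np.median(tp[:,2]),rect(tp))
    # axis by model: PCA
    u,s,vt=np.linalg.svd(fl[:,:2]-fl[:,:2].mean(0),full_matrices=False); a=vt[0]*np.sign(vt[0][0]); print('pca deg',np.degrees(np.arctan2(a[1],a[0])))
    t=fl[:,:2]@a; l=fl[:,:2]@np.array([-a[1],a[0]])
    for k in np.arange(t.min(),t.max(),.008):
        m=(t>=k)&(t<k+.008); print(round((k-t.min())*1000),m.sum(),np.round([l[m].min()*1000,l[m].max()*1000,fl[m,2].max()*1000],1))
    rd=P[box(.35,.72,.12,.42,.044,.075)]; print('reader',rect(rd))
    con=P[box(.35,.72,.12,.42,.058,.075)]; print('console',rect(con))
    g=d['frame'].max(2)<130
    fr=box(.38,.6,.17,.36,.044,.056)&g
    n,lab,st,ce=cv2.connectedComponentsWithStats(fr.astype(np.uint8)); 
    i=1+np.argmax(st[1:,4]); print('frame',st[i],rect(P[lab==i]))
    rk=P[box(.35,.72,-.12,.09,.03,.12)]; print('rack',rect(rk))
    rk=P[box(.35,.72,-.12,.09,.085,.12)]; print('tubes',len(rk),rk[:,2].max(),rect(rk))
E
```

```text
top
bench z 0.0002464754316325868
flask all 930 (array([ 593.2, -282.9]), array([101.9,  46.8]), 2.5)
flask top 802 0.027986831741948326 (array([ 593.2, -283.1]), array([102. ,  46.3]), 1.7)
pca deg 2.2470397460924656
0 93 [-327.8 -282.8   32.9]
8 88 [-328.1 -283.1   32.4]
16 87 [-329.5 -282.9   31.4]
24 88 [-327.8 -282.8   32.9]
32 89 [-328.4 -282.7   32.9]
40 91 [-329.2 -282.7   32.3]
48 84 [-327.9 -282.6   34.1]
56 83 [-328.1 -283.    32.4]
64 65 [-326.1 -285.8   31.1]
72 36 [-316.5 -294.7   29. ]
80 45 [-320.1 -293.5   30.1]
88 49 [-317.  -292.3   29.8]
96 32 [-318.1 -292.3   30.4]
reader (array([529.3, 271.8]), array([170.3, 199.9]), 88.0)
console (array([604.2, 269.6]), array([150.2,  38. ]), 88.1)
frame [  98  254   91   87 6630] (array([515.9, 272. ]), array([170.4, 173.3]), 88.3)
rack (array([540.7, -19.4]), array([ 94.2, 249.7]), 85.4)
tubes 1387 0.10790554504812055 (array([541.2, -19.1]), array([ 75.5, 225.6]), 85.3)
scene
bench z 0.00035013581698761786
flask all 598 (array([ 592.2, -280.9]), array([105. ,  47.3]), 1.5)
flask top 422 0.02784227403799533 (array([ 592.2, -280.4]), array([103.3,  47.5]), 4.1)
pca deg 0.6010248783071056
0 37 [-311.  -264.7   31.5]
8 44 [-311.2 -266.2   32.7]
16 44 [-307.  -265.3   32.5]
24 49 [-311.  -265.1   31.7]
32 53 [-309.8 -263.6   31.5]
40 50 [-310.8 -264.1   32.2]
48 51 [-308.1 -264.3   33.1]
56 53 [-309.5 -264.1   31.7]
64 65 [-310.  -264.4   30.3]
72 41 [-301.8 -273.9   29. ]
80 17 [-293.9 -274.7   29. ]
88 28 [-298.9 -271.5   31.3]
96 57 [-298.1 -273.7   30.9]
104 9 [-294.2 -273.    25.4]
reader (array([528.4, 273.3]), array([169.7, 202.9]), 88.2)
console (array([603.2, 271. ]), array([149.5,  41.1]), 88.8)
frame [465 224  35  33 772] (array([501.7, 274. ]), array([60.7, 87.9]), 88.1)
rack (array([540.3, -17.9]), array([ 95.5, 254.4]), 85.1)
tubes 1523 0.10803521920827142 (array([540.6, -17.6]), array([ 75.9, 227.7]), 85.4)
```

The small clear flask at (261, 411) is confirmed: its footprint is 102 × 46 mm, origin about (0.574, -0.283), yaw about 2°. The window is at about (0.504, 0.273) with yaw -1.9°. The rack is centred at (0.5405, -0.019) with yaw -4.6°.

```bash
cat > go.py <<'E'
import sys
from rig import env
import numpy as np
from scipy.spatial.transform import Rotation as R
def rel(x,y,z,yaw,tilt=0):
    o=env.observe(); T=o['tool_rot']
    W=R.from_euler('z',yaw,degrees=True)*R.from_euler('y',-tilt,degrees=True)*R.from_matrix(np.diag([1.,-1,-1]))
    p=T.T@(np.array([x,y,z])-o['position'])*100
    r=(R.from_matrix(T).inv()*W).as_rotvec(degrees=True)
    print(np.round(p,2),np.round(r,1),'t',o['time_s'],'pos',np.round(o['position'],4),'q',np.round(o['q']),'w',o['grip_width'],o['gripper_force'])
if __name__=='__main__': rel(*map(float,sys.argv[1:]))
E
python3 go.py .579 -.283 .12 2
```

```text
[ 48.86 -12.97  11.13] [ 0.   0.  12.7] t 0.9 pos [ 0.1391 -0.5321  0.2313] q [-88.  22.  74.  -0.  84. -12.] w 0.08562582091650538 0.0
```

jog_arm(targets=[[24.5,-6.5,0,0,0,6],[24.5,-6.5,0,0,0,6],[24.5,-6.5,0,0,0,6],[24.5,-6.5,0,0,0,6],[24.5,-6.5,0,0,0,6],[24.5,-6.5,0,0,0,6],[24.5,-6.5,0,0,0,6],[24.5,-6.5,0,0,0,6]], hand=1)

```text
time_s: 1.57
position: [0.3614, -0.4059, 0.2313]
tool_rot: [[0.988, 0.154, 0.0], [0.154, -0.988, -0.0], [0.0, 0.0, -1.0]]
ft_force: [-0.4, -0.1, 0.1]
grip_width: 0.0857
gripper_force: 0.0
```

```bash
python3 go.py .579 -.283 .10 2
```

```text
[23.39 -8.78 13.13] [ 0.  -0.   6.9] t 1.5667 pos [ 0.3614 -0.4059  0.2313] q [-61.  21.  75.   0.  83.  20.] w 0.08565716314230656 0.0
```

jog_arm(targets=[[23.4,-8.8,13.1,0,0,6.9],[23.4,-8.8,13.1,0,0,6.9],[23.4,-8.8,13.1,0,0,6.9],[23.4,-8.8,13.1,0,0,6.9],[23.4,-8.8,13.1,0,0,6.9],[23.4,-8.8,13.1,0,0,6.9],[23.4,-8.8,13.1,0,0,6.9],[23.4,-8.8,13.1,0,0,6.9]])

```text
time_s: 2.23
position: [0.5795, -0.2826, 0.0963]
tool_rot: [[0.999, 0.033, -0.004], [0.033, -0.999, 0.004], [-0.003, -0.004, -1.0]]
ft_force: [-1.0, 0.5, -0.7]
grip_width: 0.0856
gripper_force: 0.0
```

```bash
python3 go.py .579 -.283 .0 2; python3 -c "
from fit import *
d=cap('scene');a=d['frame'][120:290,100:330,::-1];cv2.imwrite('pics/a1.png',cv2.resize(a,(0,0),fx=3,fy=3))"
```

```text
[-0.02  0.08  9.63] [-0.2  0.2 -0.1] t 2.2333 pos [ 0.5795 -0.2826  0.0963] q [-37.  38.  69.   0.  73.  52.] w 0.08557364902224057 0.0
```

View pics/a1.png

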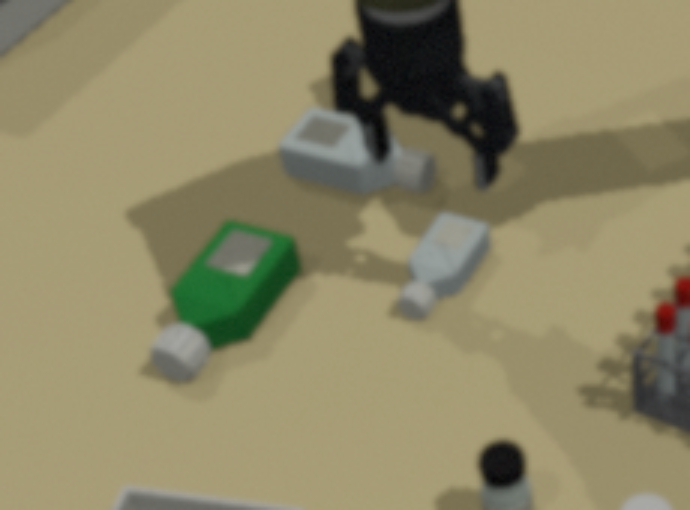

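The open gripper, at about (100, 430) in the crop, stands above and straddles the small flask at (255, 450). The green flask and the large flask are clear of it. Descending now.

jog_arm(targets=[[0,0.1,4,0,0,0],[0,0.1,7.5,0,0,0],[0,0.1,9.6,0,0,0],[0,0.1,9.6,0,0,0],[0,0.1,9.6,0,0,0],[0,0.1,9.6,0,0,0]])

```text
time_s: 2.78
position: [0.5781, -0.2878, 0.0066]
tool_rot: [[1.0, 0.029, 0.003], [0.029, -1.0, -0.002], [0.003, 0.002, -1.0]]
ft_force: [0.1, 0.2, -0.1]
grip_width: 0.0855
gripper_force: 0.0
```

jog_arm(targets=[[0,0,0,0,0,0],[0,0,0,0,0,0],[0,0,0,0,0,0],[0,0,0,0,0,0],[0,0,0,0,0,0],[0,0,0,0,0,0],[0,0,0,0,0,0],[0,0,0,0,0,0]], hand=0, newtons=50)

```text
time_s: 3.45
position: [0.5783, -0.2863, 0.0056]
tool_rot: [[1.0, 0.031, 0.001], [0.031, -1.0, -0.001], [0.001, 0.001, -1.0]]
ft_force: [-0.8, -0.1, 5.7]
grip_width: 0.0451
gripper_force: 52.5
```

jog_arm(targets=[[0,0,-2,0,0,0],[0,0,-5,0,0,0],[0,0,-9,0,0,0],[0,0,-13,0,0,0],[0,0,-15,0,0,0],[0,0,-15,0,0,0],[0,0,-15,0,0,0]])

```text
time_s: 4.03
position: [0.578, -0.286, 0.1551]
tool_rot: [[1.0, 0.031, 0.001], [0.031, -1.0, -0.001], [0.001, 0.001, -1.0]]
ft_force: [-0.1, -0.8, -1.5]
grip_width: 0.0449
gripper_force: 51.6
```

```bash
cat > see.py <<'E'
from h import *
import sys
n=sys.argv[1]
d=cap('scene');d2=cap('top');r=env.regions_of('scene','flask')
for q in r:
    p=pts(d,q['pixels']); print(round(q['score'],2),np.round(q['point']),np.round(np.median(p,0),3))
o=env.observe(); T=np.array(o['tool_rot'])
def crop(d):
    f=240/np.tan(np.radians(d['fovy'])/2); c=np.linalg.inv(d['cam_to_world'])@np.r_[o['position'],1]
    u,v=int(d['cx']+f*c[0]/c[2]),int(d['cy']+f*c[1]/c[2]); u=min(max(u,60),580);v=min(max(v,60),420)
    return cv2.resize(d['frame'][v-60:v+60,u-60:u+60,::-1],(400,400))
cv2.imwrite(f'pics/{n}.png',np.hstack([crop(d),crop(d2)])); 
print(o['time_s'],o['position'],o['grip_width'],o['gripper_force'],np.round(o['tool_rot'],3).tolist())
E
python3 see.py lift
```

```text
0.88 [170. 214.] [ 0.514 -0.425  0.035]
0.84 [160. 235.] [ 0.604 -0.28   0.176]
0.61 [217. 175.] [ 0.7   -0.41   0.038]
4.1833 [ 0.57721805 -0.28551203  0.15234525] 0.04505300456875332 51.60882353782654 [[1.0, 0.031, -0.003], [0.031, -1.0, 0.002], [-0.003, -0.002, -1.0]]
```

View pics/lift.png

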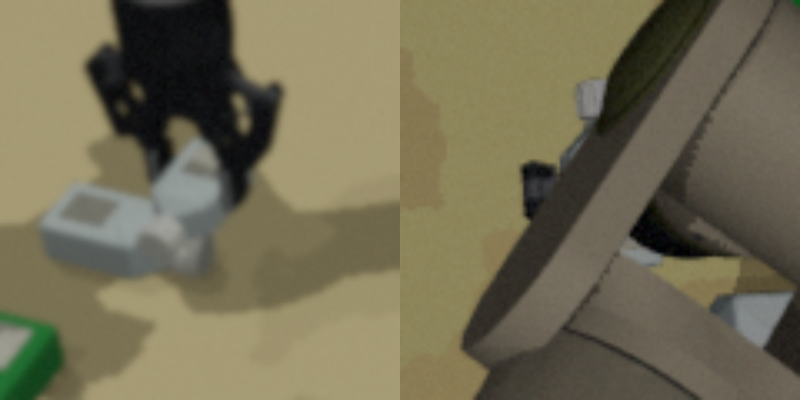

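The flask is held between the fingers, at (200, 195) in the left view. I'll measure its pitch in the grip.

```bash
cat > pitch.py <<'E'
from h import *
from scipy.optimize import least_squares
o=env.observe(); T=np.array(o['tool_rot']); p0=o['position']
def sd(q):  # signed distance to flask: box+cap
    b=np.abs(q-[0,0,.014])-[.032,.023,.014]
    box=np.linalg.norm(np.maximum(b,0),axis=1)+np.minimum(b.max(1),0)
    r=np.hypot(q[:,1],q[:,2]-.014)-.013; ax=np.abs(q[:,0]-.062)-.008
    c=np.stack([r,ax],1); cy=np.linalg.norm(np.maximum(c,0),axis=1)+np.minimum(c.max(1),0)
    s=np.minimum(box,cy); return np.where((q[:,0]>.032)&(q[:,0]<.054),np.clip(s,-.002,.002),s)
from scipy.spatial.transform import Rotation as R
F0=np.diag([1.,-1,-1]) # flask axes in tool frame nominal
Q=[]
for c in ['scene','top']:
    d=cap(c); P=pts(d)
    o=env.observe(); T=np.array(o['tool_rot']); p0=o['position']
    for g in env.regions_of(c,'flask'):
        m=cv2.erode(g['pixels'].astype(np.uint8),np.ones((3,3)))>0
        t=(pts(d,m)-p0)@T
        k=(abs(t[:,1])<.03)&(t[:,2]>-.045)&(t[:,2]<.05)&(abs(t[:,0])<.09)
        if k.mean()>.6: Q.append(t[k]); print(c,k.sum(),k.mean())
q=np.vstack(Q)
def f(v): return sd((q-v[:3])@F0@R.from_euler('zyx',v[3:]).as_matrix())
s=least_squares(f,[-.005,0,.004,0,0,0],loss='soft_l1',f_scale=.002,x_scale=[.01]*3+[.1]*3)
print('origin in tool mm',np.round(s.x[:3]*1000,1),'yaw,pitch,roll deg',np.round(np.degrees(s.x[3:]),1),'rms',np.sqrt(np.mean(s.fun**2))*1000)
M=T@F0@R.from_euler('zyx',s.x[3:]).as_matrix()
print('world origin',np.round(p0+T@s.x[:3],4),'xaxis',np.round(M[:,0],3),'z axis',np.round(M[:,2],3),'elev',np.degrees(np.arcsin(M[2,0])),'yaw',np.degrees(np.arctan2(M[1,0],M[0,0])))
E
python3 pitch.py; python3 go.py .578 -.286 .155 2
```

```text
scene 457 1.0
top 33 1.0
origin in tool mm [-6.1 -1.2  5.4] yaw,pitch,roll deg [-0.6 -0.2 -0. ] rms 1.4759619187457156
world origin [ 0.5714 -0.2848  0.1476] xaxis [1.    0.02  0.002] z axis [-0.002 -0.001  1.   ] elev 0.11938827500940825 yaw 1.158120755094123
[ 0.04  0.01 -0.18] [-0.1  0.1 -0.2] t 4.3833 pos [ 0.5776 -0.2859  0.1532] q [-37.  35.  65.  -0.  80.  51.] w 0.045047752152138985 51.607834696769714
```

```bash
python3 go.py .578 -.286 .155 2 35
```

```text
[ 0.04  0.01 -0.18] [ 0.  35.1 -0.3] t 4.3833 pos [ 0.5776 -0.2859  0.1532] q [-37.  35.  65.  -0.  80.  51.] w 0.045047752152138985 51.607834696769714
```

jog_arm(targets=[[0,0,0,0,4,0],[0,0,0,0,9,0],[0,0,0,0,14,0],[0,0,0,0,19,0],[0,0,0,0,24,0],[0,0,0,0,29,0],[0,0,0,0,33,0],[0,0,0,0,35,0]])

```text
time_s: 5.05
position: [0.5768, -0.286, 0.1535]
tool_rot: [[0.818, 0.029, 0.575], [0.023, -1.0, 0.018], [0.575, -0.001, -0.818]]
ft_force: [-0.4, -0.2, -0.5]
grip_width: 0.0451
gripper_force: 51.6
```

jog_arm(targets=[[0,0,0,0,0,0],[0,0,0,0,0,0],[0,0,0,0,0,0],[0,0,0,0,0,0],[0,0,0,0,0,0],[0,0,0,0,0,0],[0,0,0,0,0,0],[0,0,0,0,0,0]])

```text
time_s: 5.72
position: [0.5779, -0.2859, 0.1543]
tool_rot: [[0.819, 0.031, 0.573], [0.025, -1.0, 0.018], [0.573, 0.0, -0.819]]
ft_force: [-0.6, 0.4, -1.8]
grip_width: 0.0446
gripper_force: 51.6
```

```bash
python3 pitch.py; python3 see.py tilt
```

```text
scene 256 1.0
top 787 1.0
origin in tool mm [-4.9 -0.8  5.9] yaw,pitch,roll deg [-0.5  0.2  0.2] rms 1.431926896193017
world origin [ 0.5772 -0.2852  0.1467] xaxis [0.821 0.017 0.57 ] z axis [-0.57  -0.02   0.821] elev 34.77192637196146 yaw 1.2023035959769657
0.81 [170. 216.] [ 0.51  -0.417  0.034]
0.72 [216. 174.] [ 0.702 -0.41   0.038]
0.67 [156. 236.] [ 0.601 -0.275  0.187]
6.0667 [ 0.5778466  -0.2860179   0.15431986] 0.044996780989915636 51.58273100852966 [[0.819, 0.031, 0.573], [0.025, -1.0, 0.018], [0.574, -0.0, -0.819]]
```

View pics/tilt.png

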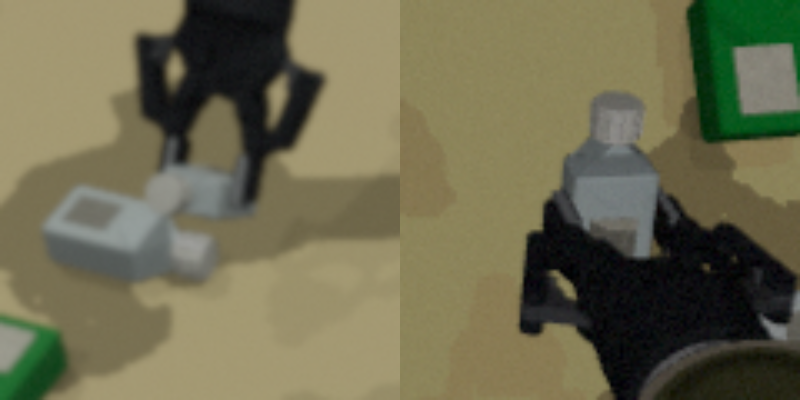

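The cap end is up by about 35° (cap at (115, 615) in the right view), and the flask hasn't slipped. Bringing it back level.

jog_arm(targets=[[0,0,0,0,-4,0],[0,0,0,0,-9,0],[0,0,0,0,-14,0],[0,0,0,0,-19,0],[0,0,0,0,-24,0],[0,0,0,0,-29,0],[0,0,0,0,-33,0],[0,0,0,0,-35,0]])

```text
time_s: 6.73
position: [0.5787, -0.2858, 0.1543]
tool_rot: [[1.0, 0.031, -0.003], [0.031, -1.0, -0.001], [-0.003, 0.001, -1.0]]
ft_force: [-0.5, 0.0, -1.2]
grip_width: 0.0454
gripper_force: 51.6
```

jog_arm(targets=[[0,0,0,0,0,0],[0,0,0,0,0,0],[0,0,0,0,0,0],[0,0,0,0,0,0],[0,0,0,0,0,0],[0,0,0,0,0,0],[0,0,0,0,0,0],[0,0,0,0,0,0]])

```text
time_s: 7.4
position: [0.5778, -0.2861, 0.1544]
tool_rot: [[1.0, 0.031, 0.0], [0.031, -1.0, 0.0], [0.0, -0.0, -1.0]]
ft_force: [0.1, -0.2, -1.0]
grip_width: 0.045
gripper_force: 51.6
```

```bash
python3 pitch.py; python3 go.py .54 -.18 .21 -2;python3 go.py .51 .273 .21 -2
```

```text
scene 443 1.0
origin in tool mm [-6.4 -0.9  5.1] yaw,pitch,roll deg [-0.2  0.1  0.5] rms 1.46381744479539
world origin [ 0.5714 -0.2854  0.1492] xaxis [ 1.     0.027 -0.001] z axis [ 0.002 -0.009  1.   ] elev -0.07236850989139716 yaw 1.5603557119970237
[ -3.46 -10.71  -5.57] [-0.  -0.   3.8] t 7.6 pos [ 0.5778 -0.286   0.1543] q [-37.  35.  65.   0.  80.  51.] w 0.044999647224192835 51.562843322753906
[ -5.07 -56.08  -5.57] [-0.  -0.   3.8] t 7.6 pos [ 0.5778 -0.286   0.1543] q [-37.  35.  65.   0.  80.  51.] w 0.044999647224192835 51.562843322753906
```

jog_arm(targets=[[0,0,-2,0,0,0],[0,-1,-5,0,0,1],[-0.5,-3.5,-6,0,0,1],[-1,-6.5,-6,0,0,1],[-1.5,-9.5,-6,0,0,2],[-2,-12.5,-6,0,0,2],[-2,-15.5,-6,0,0,2],[-2.5,-18.5,-6,0,0,2]])

```text
time_s: 8.27
position: [0.5471, -0.1005, 0.2144]
tool_rot: [[1.0, -0.004, 0.001], [-0.004, -1.0, -0.0], [0.001, 0.0, -1.0]]
ft_force: [0.6, 0.3, -1.9]
grip_width: 0.045
gripper_force: 51.7
```

jog_arm(targets=[[0,-3,0,0,0,0],[-0.5,-6,0,0,0,0],[-0.5,-9,0,0,0,0],[-1,-12,0,0,0,1],[-1,-15,0,0,0,1],[-1.5,-18,0,0,0,1],[-1.5,-21,0,0,0,1],[-2,-24,0,0,0,1]])

```text
time_s: 8.93
position: [0.5283, 0.1397, 0.2145]
tool_rot: [[1.0, -0.022, 0.001], [-0.022, -1.0, 0.0], [0.001, -0.0, -1.0]]
ft_force: [1.2, 0.3, -0.7]
grip_width: 0.0448
gripper_force: 51.7
```

```bash
python3 go.py .51 .273 .15 -1.6
```

```text
[ -2.12 -13.29   6.45] [-0.  -0.   0.4] t 8.9333 pos [0.5283 0.1397 0.2145] q [ 2. 22. 77.  0. 81. 94.] w 0.04484939002388436 51.6687136888504
```

jog_arm(targets=[[-0.5,-3,0,0,0,0.4],[-1,-6,0,0,0,0.4],[-1.5,-9,1,0,0,0.4],[-2,-11.5,3,0,0,0.4],[-2.1,-13,5,0,0,0.4],[-2.1,-13.3,6.4,0,0,0.4],[-2.1,-13.3,6.4,0,0,0.4],[-2.1,-13.3,6.4,0,0,0.4]])

```text
time_s: 9.6
position: [0.51, 0.2716, 0.1502]
tool_rot: [[1.0, -0.028, -0.001], [-0.028, -1.0, -0.0], [-0.001, 0.0, -1.0]]
ft_force: [-0.2, 0.2, -1.2]
grip_width: 0.0451
gripper_force: 51.6
```

jog_arm(targets=[[0,0,0,0,0,0],[0,0,0,0,0,0],[0,0,0,0,0,0],[0,0,0,0,0,0],[0,0,0,0,0,0]])

```text
time_s: 10.02
position: [0.5103, 0.2714, 0.1508]
tool_rot: [[1.0, -0.029, 0.001], [-0.029, -1.0, 0.0], [0.001, -0.0, -1.0]]
ft_force: [0.3, -0.1, -0.4]
grip_width: 0.045
gripper_force: 51.6
```

```bash
python3 pitch.py; python3 go.py .51 .273 .09 -1.6; python3 see.py w1
```

```text
scene 691 1.0
top 694 0.9956958393113343
origin in tool mm [-6.2 -0.   5.1] yaw,pitch,roll deg [ 0. -0.  0.] rms 1.4215273082870294
world origin [0.504  0.2718 0.1454] xaxis [ 1.    -0.028  0.001] z axis [-0.001 -0.001  1.   ] elev 0.032023716309666696 yaw -1.6234449604033825
[-0.02 -0.14  6.04] [-0.  -0.  -0.1] t 10.2167 pos [0.5101 0.2716 0.1504] q [ 16.  28.  77.   0.  74. 108.] w 0.044896124855363206 51.55528485774994
0.86 [209. 491.] [0.531 0.272 0.172]
0.85 [218. 173.] [ 0.7   -0.41   0.038]
10.3667 [0.51011498 0.27168794 0.15032126] 0.044958593732491774 51.55383825302124 [[1.0, -0.029, -0.0], [-0.029, -1.0, 0.0], [-0.0, -0.0, -1.0]]
```

View pics/w1.png

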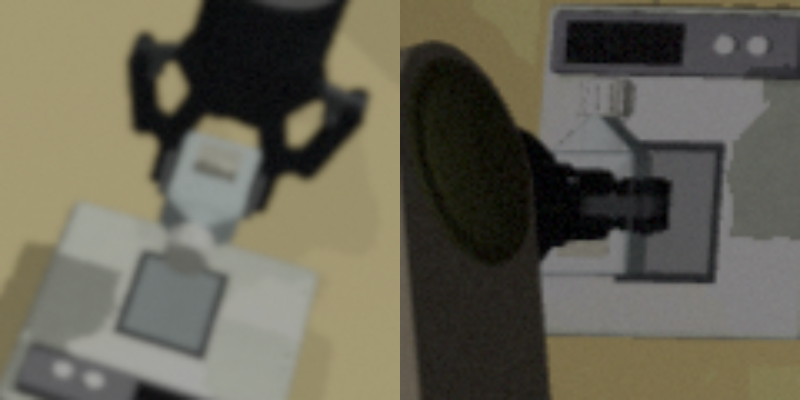

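The flask (200, 225 in the left view) is above the reader. Its cap points to the console but stays short of it. Lowering in two stages.

jog_arm(targets=[[0,-0.1,1.5,0,0,0],[0,-0.1,3.5,0,0,0],[0,-0.1,5,0,0,0],[0,-0.1,6,0,0,0],[0,-0.1,6.5,0,0,0],[0,-0.1,6.5,0,0,0],[0,-0.1,6.5,0,0,0],[0,-0.1,6.5,0,0,0]])

```text
time_s: 11.03
position: [0.5106, 0.2728, 0.0862]
tool_rot: [[1.0, -0.029, 0.002], [-0.029, -1.0, 0.0], [0.002, -0.001, -1.0]]
ft_force: [0.5, -0.2, -1.1]
grip_width: 0.0454
gripper_force: 51.6
```

```bash
cat > fin.py <<'E'
from fit import *
for c in ['top','scene']:
    d,P,box=fitall(c)
    con=P[box(.35,.72,.12,.42,.058,.064)&(P[...,0]>.58)]; print(c,'console',rect(con))
    tz=P[box(.44,.56,.19,.36,.044,.056)]; print('top z',np.median(tz[:,2]))
E
python3 fin.py; python3 pitch.py; python3 go.py .51 .273 .0675 -1.8
```

```text
top console (array([604.2, 269.4]), array([150.1,  38.2]), 88.1)
top z 0.05028281923707545
scene console (array([602.8, 270.9]), array([149.4,  42.1]), 88.3)
top z 0.05035918719402166
scene 652 1.0
top 427 1.0
origin in tool mm [-6.5 -0.2  5. ] yaw,pitch,roll deg [0.2 0.  0.2] rms 1.5419912032299412
world origin [0.5038 0.2731 0.0807] xaxis [ 1.    -0.026  0.001] z axis [-0.001 -0.003  1.   ] elev 0.03757866484034873 yaw -1.4832363769207964
[-0.03 -0.03  1.81] [-0.  -0.   0.2] t 11.3333 pos [0.5102 0.2727 0.0856] q [ 16.  33.  82.   0.  65. 108.] w 0.045217069882738485 51.55552625656128
```

jog_arm(targets=[[0,0,0.5,0,0,0.2],[0,0,1,0,0,0.2],[0,0,1.5,0,0,0.2],[0,0,1.8,0,0,0.2],[0,0,1.8,0,0,0.2],[0,0,1.8,0,0,0.2],[0,0,1.8,0,0,0.2],[0,0,1.8,0,0,0.2]])

```text
time_s: 12.0
position: [0.5103, 0.2727, 0.0675]
tool_rot: [[0.999, -0.032, 0.0], [-0.032, -0.999, 0.0], [0.0, -0.0, -1.0]]
ft_force: [0.3, 0.2, -0.5]
grip_width: 0.045
gripper_force: 51.6
```

jog_arm(targets=[[0,0,0,0,0,0],[0,0,0,0,0,0],[0,0,0,0,0,0],[0,0,0,0,0,0],[0,0,0,0,0,0],[0,0,0,0,0,0]])

```text
time_s: 12.5
position: [0.5102, 0.2727, 0.0673]
tool_rot: [[0.999, -0.032, 0.0], [-0.032, -0.999, 0.0], [0.0, -0.0, -1.0]]
ft_force: [0.0, -0.5, -1.0]
grip_width: 0.045
gripper_force: 51.6
```

```bash
python3 pitch.py;python3 go.py .51 .273 .0675 -1.8;  python3 see.py end
```

```text
scene 653 1.0
top 482 1.0
origin in tool mm [-6.1 -0.3  5.1] yaw,pitch,roll deg [-0.1  0.   0.5] rms 1.540899231456004
world origin [0.5041 0.2732 0.0622] xaxis [ 0.999 -0.033 -0.001] z axis [ 0.    -0.009  1.   ] elev -0.032910306409133575 yaw -1.9086346191277577
[-0.02 -0.03 -0.02] [-0.  0. -0.] t 12.7 pos [0.5101 0.2727 0.0673] q [ 16.  34.  83.   0.  63. 108.] w 0.04517467618302016 51.55481457710266
0.74 [236. 483.] [0.53  0.272 0.089]
0.72 [217. 172.] [ 0.702 -0.411  0.038]
0.64 [170. 218.] [ 0.51  -0.416  0.034]
0.32 [300. 316.] [ 0.788 -0.009  0.042]
12.85 [0.51014363 0.27265879 0.06732015] 0.04506607880418257 51.554816365242004 [[0.999, -0.032, 0.0], [-0.032, -0.999, -0.0], [0.0, 0.0, -1.0]]
```

View pics/end.png

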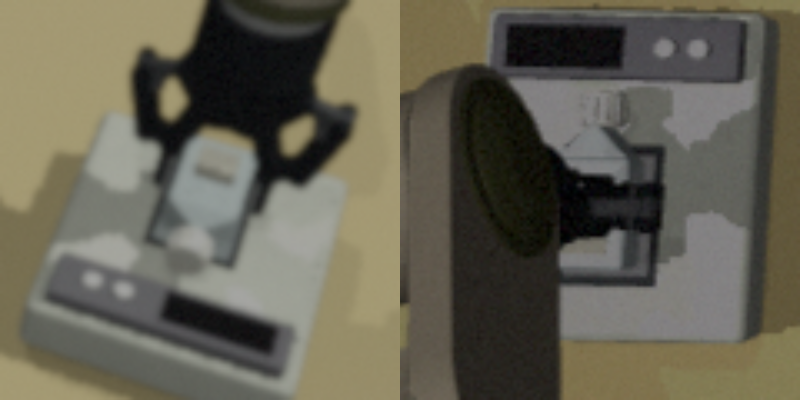

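The flask hovers over the window frame (left view, (195, 205)). It is level and aligned, about 11 mm above the glass, with nothing touching the reader.

```bash
python3 -c "
from rig import env
print(env.close_job())"
```

```text
the job is handed in; nothing more can be done
None
```

The job is handed in; no verdict was returned. By my last measurements the arm holds the small clear flask still and level, about 11 mm above the glass and centred on the window to within about 1 mm, after the 35° tip and the carry over the rack.

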